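# Scan and unlatch a slide cassette

## Task

Check out the blue slide cassette: lift the white label scanner out of its charging tray, hold it still for about a second pointing straight down about 7 cm above the middle of the barcode label on top of the cassette, and stand it back upright in its tray. Then pinch the cassette's two yellow side catches fully together with the fingers, lift the cassette upright out of its dock until its underside is well clear (some 5 cm) above the dock, and finish there, still pinching both catches and holding the cassette still in the air. Leave the other things on the worktop where they are.

Things in the scene. Friction and masses are not known exactly. Their poses are not given: they have to be found in the camera images.
- dock: fixed grey dock, footprint 116 x 104 mm, origin at the centre of its underside, z up. On its 12 mm base stand aluminium posts and two side walls with latch rails along x, top 51 mm over the worktop (highest part). The cassette stands on the base, axes parallel, 1.5 mm play all round, held down by its catches' teeth under the rails (2 mm play up)
- cassette_grip (a point): midpoint between the two catches' yellow finger pads, on the cassette's middle axis, 76 mm above its underside, 20 mm below its top; 88 mm over the worktop when docked. z up; y from right to left catch (the pinching line). Each pad is 26 mm wide (x), 28 mm high, centred at this height; 56 mm over the pads' outer faces when free, 42 mm when fully pinched
- cassette: loose blue slide cassette, 70 mm (x) x 32 mm (y) x 96 mm high, about 0.25 kg; origin at the centre of its underside, axes as cassette_grip. Below the finger pads yellow legs run down into the dock, with outward teeth at their lower ends
- label (a point): middle of the barcode label (50 x 26 mm, white with black bars) on the flat top of the cassette, 96 mm above its underside, 108 mm over the worktop in the dock
- catch_left (a joint): how far the catch on the cassette's +y side is pressed in: 0 free, 0.007 m fully pressed. Spring: 3 N at the start, 6.5 N fully pressed. Its tooth clears the dock's rail from about 0.0035 m (both catches must be clear); fully pressed it has 3.5 mm to spare
- catch_right (a joint): the same for the catch on the -y side
- tray: fixed black charging tray for the scanner, 84 x 84 mm, origin at the centre of its underside; inside the 12 mm high rim is a flat floor 72 x 72 mm, 6 mm over the worktop
- scanner_grip (a point): point on the axis of the loose white label scanner's round handle, 90 mm above its window; z up from window to handle end. It stands head down: round head 54 mm across, 28 mm high; handle 30 mm across, from 40 mm up to its top end at 120 mm; about 0.16 kg. It is always on and looks out along its -z
- scanner_window (a point): centre of the scanner's flat underside, where it reads: the window
- scanner: the same label scanner, origin at the window, same axes
- petri_1: a low round petri dish, 63 mm across, 14 mm high, between dock and tray (leave it; origin at its underside)
- sample_cup_2: a white sample cup with yellow lid, 51 mm across, 63 mm high, behind the dock (leave it; origin at its underside)
- strip_tub_2: a white tub with blue lid, 48 x 44 x 107 mm, far behind the dock (leave it; origin at its underside)
- label_roll: a roll of white labels lying flat, 66 mm across, 40 mm high, far behind the dock (leave it; origin at its underside)
- slide_carton: a white and dark blue carton, 80 x 31 x 30 mm, near the right edge of the worktop (leave it; origin at its underside)
- dropper_4: a white dropper bottle with green cap, 33 mm across, 76 mm high, right of the large centrifuge (leave it; origin at its underside)

How it is judged:
On the way, in this order (a step that is already met when the one before it is completed fails the run):
1. the held scanner looks at the label from about 7 cm, steadily (x of label in the frame of scanner_window between -0.018 and 0.018 m and y of label in the frame of scanner_window between -0.018 and 0.018 m and z of label in the frame of scanner_window between -0.115 and -0.035 m and angle between scanner_window's own z axis and vertical below 0.25 rad and linear speed of scanner below 0.03 m/s and angular speed of scanner below 0.3 rad/s and contact force between scanner and the fingers above 1 N), for 0.6 s.
2. the scanner stands upright in its tray again, let go (horizontal distance between scanner_window and tray below 0.014 m and z of scanner_window in the frame of tray between 0.003 and 0.01 m and angle between scanner_window's own z axis and vertical below 0.1 rad and contact force between scanner and the fingers below 0.05 N and linear speed of scanner below 0.02 m/s), for 0.2 s.
3. both catches pinched in with the fingers, the cassette still in the dock (value of joint each of catch_left, catch_right above 0.005 m and contact force between cassette and the fingers above 4 N and z of cassette in the frame of dock below 0.03 m), for 0.1 s.
At the end, for the whole second after the job is handed in: Fingers hold the cassette still, within 11 degrees of upright, both catches over 5 mm in, underside over 80 mm above the worktop, within 15 cm sideways of the dock, touching neither dock nor scanner; the scanner stands upright on its tray floor within 14 mm of the centre (z of cassette in the frame of dock above 0.08 m and horizontal distance between cassette and dock below 0.15 m and angle between cassette's own z axis and vertical below 0.2 rad and linear speed of cassette below 0.03 m/s and value of joint each of catch_left, catch_right above 0.005 m and contact force between cassette and the fingers above 4 N and contact force between cassette and dock below 0.05 N and contact force between cassette and scanner below 0.05 N and horizontal distance between scanner_window and tray below 0.014 m and z of scanner_window in the frame of tray between 0.003 and 0.01 m and angle between scanner_window's own z axis and vertical below 0.1 rad); the arm keeps its last pose, push and grip.
It fails at once if another thing on the worktop shifted by more than 25 mm (distance of any of petri_1, sample_cup_2, strip_tub_2, label_roll, slide_carton, dropper_4 from where it was at the start of the episode above 0.025 m).
It also fails if it takes over 58 s, if anything falls off the work surface, if the arm or the gripper's body presses on something with over 40 N, if the wrist force passes 120 N, or if a joint passes its speed limit or range.

## Robot

A 6-joint arm with a two-finger parallel gripper is mounted at the origin on a cart in front of the work surface, level with it; the furniture and walls round the work are solid. World frame = base frame: x ahead of the robot, y to its left, z up, the work surface at z = 0. Lengths are in m, angles in rad, forces in N, time in s.
With the tool pointing down it reaches from about 0.3 to 0.775 m from the base axis. Payload 14.6 kg.
Tool frame: the origin (TCP) lies on the centre line of the jaws, within the pads' length; the fingertips stand 19 mm ahead of it and the grasp point (between the pads) is the TCP; y points along the fingers, x is the direction in which the jaws open and shut, and the axes are right-handed (so a half turn about y gives the same grasp; the last joint's range is limited). The gripper opens to 94 mm and grips with 3 to 60 N. Pads are 16 mm wide; open, the fingers measure 119 mm over their backs; the gripper's body (75 mm by 177 mm) begins 78 mm behind the grasp point.
Start: joints at [1.071, 0.3, 1.521, -0, 1.321, -0.067], TCP at [0.231, 0.499, 0.224] pointing down, gripper open.
Joint ranges: [-3.03, 3.03], [-0.79, 2.21], [0.23, 2.52], [-1.04, 4.18], [0, 3.07], [-2.55, 2.55]. Speed limits (rad/s): [2.22, 2.22, 2.57, 3.14, 3.14, 3.14].

## Interface

Orientations are given as [roll, pitch, yaw] about the fixed x, y, z axes, in that order (R = Rz(yaw) Ry(pitch) Rx(roll)).
In Python, from station import ctrl, optics gives the robot as it stands.
- The arm moves only by the tool jog_arm, never from a script. Its argument "targets" is a list of rows, each a list of 3 entries, a list of its own where there are three numbers: the finger opening in cm, from 0 to 9.4, then the shift along the tool's x, y, z in cm, then the turn about the tool's y in rad. A call has 1 to 10 rows; each row is the pose to reach, as a shift and turn from the pose commanded when the call began, along the tool's axes at that moment; what a row does not reach only later rows make up. A row lasts 1/10 s, in which the tool goes at most 50 mm and 8.59 degrees, less where a joint would pass 70% of its speed; a pose out of reach is approached as far as the arm can. A call with a gripper value outside its range is refused whole. The fingers move at their own pace and stop on an object; "grip_force" is the grip in N (left out, the last holds). Time passes only in rows, so rows that repeat a pose let the fingers close. It gives the time, the measured TCP pose, the force and the opening at its end, in the units of the state.
- ctrl.get_obs(): the state, without advancing time (a new reading comes with each control period).
- optics.camera(name): name is "side" or "top" or "wrist"; returns a dict with "img" (480x640x3 uint8, red, green, blue), "range_z" (480x640 float32, m along the optical axis (not along the pixel's ray), 0 where there is no reading), "camera_matrix" (3x3 intrinsics, pixels), "world_to_cam" (4x4, takes a point from world to camera coordinates); the wrist camera has in their place "mount" (4x4, takes a point from camera to tool coordinates, whose origin is the TCP and whose axes are the tool frame's). Camera axes: x right, y up, looking along -z (the intrinsics and any distortion apply to the point x, -y, -z); pixel columns grow to the right and rows downward; lengths in m; the calibration is good to about 2 mm. A picture is of the moment at which its call begins: read the wrist's pose just before it.
- ctrl.hand_in(): hands the job in, once; it reports no verdict.
The state is a dict: "time_s": time; "qpos": joint angles; "joint_vel": joint speeds; "tau": joint torques, N m; "ee_pos": TCP position; "eef_rot": TCP orientation; "force": force on the tool from outside, world axes, zero at the start; "moment": the same for the moment, N m; "grip_width": finger opening in m.
Only numpy, scipy, OpenCV 4.12 (cv2) and the standard library are available. Lean on these libraries where they do the work, as an engineer would, in place of code of your own. Each camera call takes 0.05 s, during which the arm holds its last target. There are 200 camera calls.

## Working session

There is one attempt and no reset: what is moved stays moved. The work goes in short steps, Python scripts to look and compute and a tool call to move; the robot and the scene stay as the last step left them, time stands still between calls to the robot, and variables do not carry over. Pictures are saved under pics/ and viewed, about 8 in all and at most 12, crops included, and the job is handed in when it is done.

Besides the shell and the picture viewer there is one more tool, called after "Emit:" by a JSON object that holds its "method" and its "body", one argument or row to a line. jog_arm: Moves the arm, as the interface text tells. Its arguments: {"type":"object","properties":{"targets":{"type":"array","items":{"type":"array"}},"grip_force":{"type":"number"}},"required":["targets"]}

```bash
ls; mkdir -p pics; python3 - <<'E'
from station import ctrl, optics
import cv2,numpy as np
o=ctrl.get_obs();print({k:np.round(v,4).tolist() for k,v in o.items()})
for n in ("top","side"):
    c=optics.camera(n); np.savez(f"pics/{n}0.npz",**c); cv2.imwrite(f"pics/{n}0.png",c["img"][:,:,::-1])
    print(n,{k:np.round(v,3).tolist() for k,v in c.items() if k not in("img","range_z")})
E
```

```text
pics
{'time_s': 0.0, 'qpos': [1.0714, 0.3005, 1.5216, -0.0, 1.3207, -0.0666], 'joint_vel': [-0.0004, -0.0012, 0.0003, -0.0, -0.0003, -0.0003], 'tau': [-0.003, -53.18, -35.2735, 0.0707, 0.0245, -0.0001], 'ee_pos': [0.2306, 0.4991, 0.2239], 'eef_rot': [-1.5707, 0.0012, 1.138], 'force': [0.3866, -0.1232, -0.3337], 'moment': [-0.0067, 0.0002, -0.0494], 'grip_width': 0.0939}
top {'camera_matrix': [[586.88, 0.0, 326.178], [0.0, 586.88, 240.383], [0.0, 0.0, 1.0]], 'world_to_cam': [[0.026, -0.999, 0.018, -0.125], [0.992, 0.028, 0.123, -0.558], [-0.124, 0.014, 0.992, -1.219], [0.0, 0.0, 0.0, 1.0]]}
side {'camera_matrix': [[557.827, 0.0, 314.363], [0.0, 557.827, 234.942], [0.0, 0.0, 1.0]], 'world_to_cam': [[0.993, -0.117, -0.023, -0.566], [0.077, 0.483, 0.872, -0.082], [-0.09, -0.868, 0.489, -1.194], [0.0, 0.0, 0.0, 1.0]]}
```

View pics/top0.png

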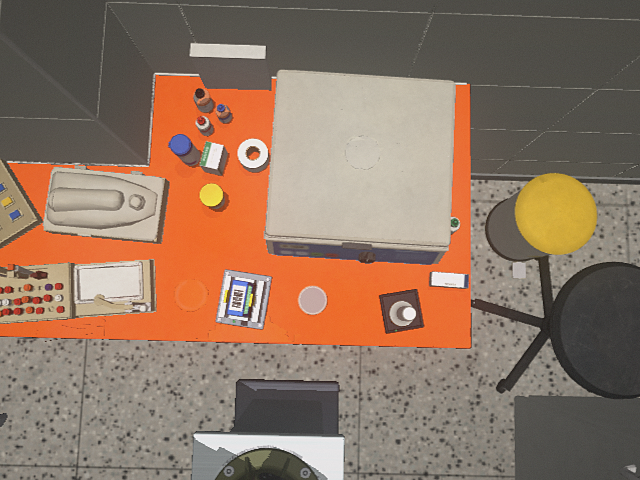

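View pics/side0.png

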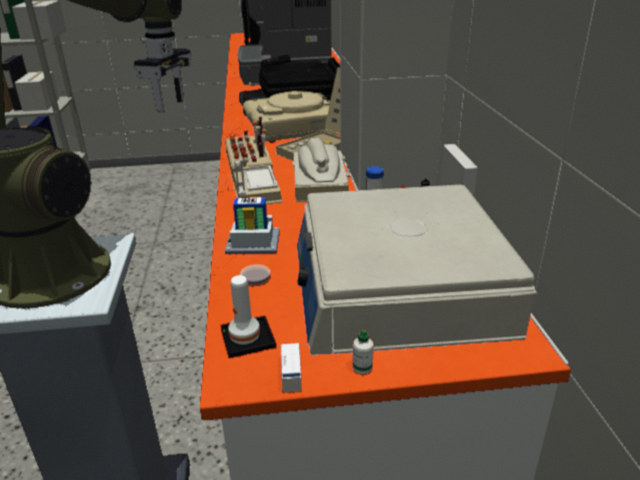

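Top: cassette/dock at about (243,298), petri dish at (312,300), tray with scanner at (402,311), centrifuge behind. Side: cassette at (251,215), scanner at (241,310). Next, enlarged crops for exact pixels.

```bash
cat > h.py <<'E'
import numpy as np,cv2
def back(c,u,v,d=None):
    K=c["camera_matrix"];T=c["world_to_cam"]
    if d is None: d=c["range_z"][int(round(v)),int(round(u))]
    p=np.array([(u-K[0,2])/K[0,0]*d,-(v-K[1,2])/K[1,1]*d,-d,1])
    return (np.linalg.inv(T)@p)[:3]
def ray(c,u,v):
    o=np.linalg.inv(c["world_to_cam"])[:3,3];return o,back(c,u,v,1.)-o
def tri(rs):
    A=0;b=0
    for o,d in rs:
        d=d/np.linalg.norm(d);P=np.eye(3)-np.outer(d,d);A=A+P;b=b+P@o
    return np.linalg.solve(A,b)
def cloud(c):
    v,u=np.mgrid[:480,:640];d=c["range_z"];K=c["camera_matrix"]
    p=np.stack([(u-K[0,2])/K[0,0]*d,-(v-K[1,2])/K[1,1]*d,-d,np.ones_like(d)],-1)
    return (p@np.linalg.inv(c["world_to_cam"]).T)[...,:3]
E
python3 - <<'E'
from h import *
t=dict(np.load("pics/top0.npz"));s=dict(np.load("pics/side0.npz"))
def crop(c,u,v,w,h,k): return cv2.resize(c["img"][v:v+h,u:u+w,::-1],None,fx=k,fy=k,interpolation=cv2.INTER_CUBIC)
a=np.hstack([crop(t,210,260,66,75,6),crop(t,370,275,66,75,6)])
b=np.hstack([crop(s,220,190,66,75,6),crop(s,215,270,66,85,6)[:450]])
cv2.imwrite("pics/ca.png",a);cv2.imwrite("pics/cb.png",b)
P=cloud(t);Q=cloud(s)
for n,C in(("top",P),("side",Q)):
  for nm,zl,box in(("label",(.1,.13),(.25,.55,-.05,.2)),("scantop",(.112,.14),(.2,.5,-.45,-.15)),("dockrail",(.045,.056),(.25,.55,-.05,.2)),("head",(.025,.04),(.2,.5,-.45,-.15)),("wall",(.02,.3),(.44,.7,-.4,.05)),):
    m=(C[...,2]>zl[0])&(C[...,2]<zl[1])&(C[...,0]>box[0])&(C[...,0]<box[1])&(C[...,1]>box[2])&(C[...,1]<box[3])
    q=C[m]; 
    if len(q): print(n,nm,len(q),q.mean(0).round(4),q.min(0).round(3),q.max(0).round(3),cv2.minAreaRect(q[:,:2].astype(np.float32)*1000))
E
```

```text
top label 675 [0.4412 0.0573 0.1076] [ 0.397 -0.05   0.1  ] [0.55  0.092 0.118] ((483.5363464355469, 28.37865447998047), (57.88555145263672, 197.39883422851562), 55.177330017089844)
top scantop 188 [ 0.4115 -0.2733  0.1236] [ 0.398 -0.289  0.112] [ 0.426 -0.26   0.131] ((411.9129638671875, -274.5023498535156), (27.483604431152344, 29.674789428710938), 1.9649205207824707)
top dockrail 609 [0.4411 0.0541 0.0503] [ 0.385 -0.049  0.045] [0.542 0.109 0.056] ((471.8329162597656, 43.437339782714844), (105.4314193725586, 195.67657470703125), 62.20042037963867)
top head 706 [ 0.4633 -0.3448  0.0308] [ 0.385 -0.418  0.025] [ 0.5   -0.249  0.04 ] ((454.8029479980469, -330.198974609375), (65.34133911132812, 192.49087524414062), 32.849788665771484)
top wall 18075 [ 0.6017 -0.1757  0.1262] [ 0.44 -0.4   0.02] [0.7  0.05 0.15] ((574.8927001953125, -172.1656951904297), (259.1054992675781, 450.89111328125), 1.5358918905258179)
side label 341 [0.4392 0.0524 0.1071] [ 0.398 -0.046  0.1  ] [0.55  0.082 0.115] ((484.07464599609375, 28.856731414794922), (58.39741897583008, 190.40916442871094), 57.533180236816406)
side scantop 241 [ 0.4132 -0.2821  0.1223] [ 0.398 -0.292  0.112] [ 0.428 -0.261  0.129] ((412.8432312011719, -277.9899597167969), (28.933326721191406, 28.722639083862305), 40.02914810180664)
side dockrail 440 [0.4391 0.0394 0.0502] [ 0.387 -0.048  0.045] [0.537 0.1   0.056] ((474.24676513671875, 43.30583572387695), (108.9180908203125, 189.5070037841797), 63.43601989746094)
side head 976 [ 0.4614 -0.3512  0.0314] [ 0.388 -0.419  0.025] [ 0.5   -0.262  0.04 ] ((456.9289855957031, -333.3794860839844), (66.38951110839844, 189.54685974121094), 32.80878829956055)
side wall 17674 [ 0.6024 -0.2597  0.1074] [ 0.44 -0.4   0.02] [0.7   0.05  0.148] ((573.0138549804688, -173.12420654296875), (259.21502685546875, 450.4472351074219), 0.9591760039329529)
```

View pics/ca.png

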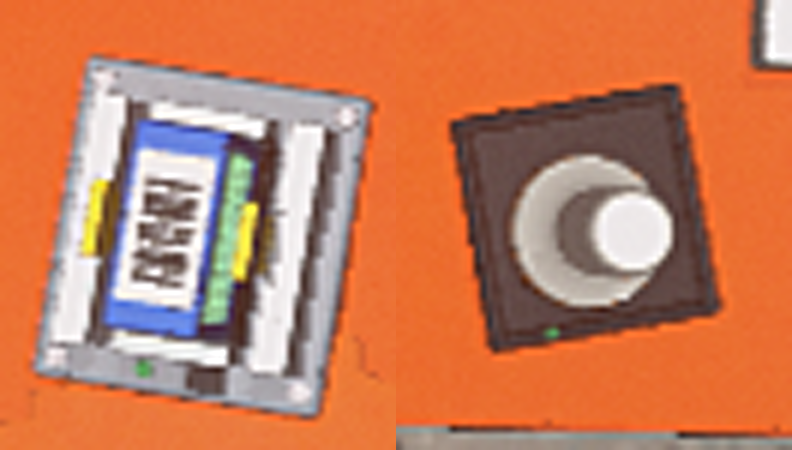

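View pics/cb.png

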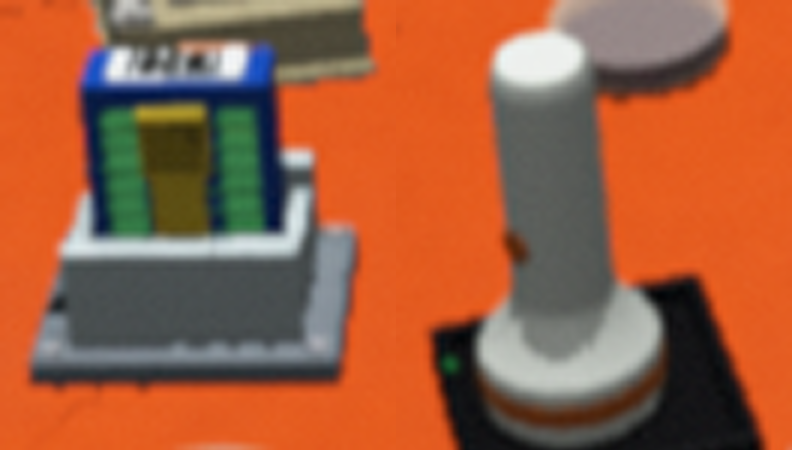

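Top crop: label corners about (141,150),(213,160),(187,312),(113,298); scanner handle top centre (632,232); tray corners (452,122),(680,87),(720,310),(494,350); dock corners (92,58),(372,100),(318,415),(38,373). Side crop: label centre about (180,62), handle top centre (541,60).

```bash
python3 - <<'E'
from h import *
t=dict(np.load("pics/top0.npz"));s=dict(np.load("pics/side0.npz"))
T=lambda x,y,ox,oy,s0=0:((x-s0)/6+ox-.4,y/6+oy-.4)
def pl(c,uv,z):
    o,d=ray(c,*uv);return o+d*(z-o[2])/d[2]
print("label tri",tri([ray(t,*T(163.5,230,210,260)),ray(s,*T(180,62,220,190))]).round(4))
print("handle top tri",tri([ray(t,*T(632,232,370,275,396)),ray(s,*T(541,60,215,270,396))]).round(4))
for nm,cs,a,z in(("label",[(141,150),(213,160),(187,312),(113,298)],(210,260),.108),("dock",[(92,58),(372,100),(318,415),(38,373)],(210,260),.012),("tray",[(452,122),(680,87),(720,310),(494,350)],(370,275,396),.012)):
    w=np.array([pl(t,T(*c,*a),z)[:2] for c in cs]);e1=w[0]-w[3]+w[1]-w[2];
    print(nm,w.mean(0).round(4),"side",np.linalg.norm(w-np.roll(w,-1,0),axis=1).round(4),"xaxis deg",np.degrees(np.arctan2(e1[1],e1[0])).round(2))
for n,c,tc in(("top",t,T(632,232,370,275,396)),("side",s,T(541,60,215,270,396))):
    print(n,"handle top at z .126",pl(c,tc,.126).round(4))
    C=cloud(c);R=C-np.array([.412,-.277,0]);m=(np.hypot(R[...,0],R[...,1])<.035)
    for z0,z1 in((.016,.036),(.06,.115)):
        q=C[m&(C[...,2]>z0)&(C[...,2]<z1)][:,:2]
        f=__import__("scipy.optimize",fromlist=["x"]).least_squares(lambda p:np.hypot(*(q-p[:2]).T)-p[2],[.412,-.277,.02],loss="soft_l1",f_scale=.001)
        print(n,z0,"circle",len(q),f.x.round(4))
    for l in(.09,): 
        q=C[(C[...,2]>l)&(C[...,2]<.2)&(C[...,0]>.3)&(C[...,0]<.8)&(C[...,1]<-.1)&(C[...,1]>-.35)&~m]
        print("centrifuge",q.min(0).round(3),q.max(0).round(3))
q=cloud(t);m=(q[...,0]>.3)&(q[...,0]<.48)&(q[...,1]>.1)&(q[...,1]<.6);print("left stuff max z",q[m].max(0).round(3))
E
```

```text
label tri [0.4339 0.0657 0.1081]
handle top tri [ 0.4122 -0.2742  0.1237]
label [0.4326 0.0657] side [0.0241 0.0506 0.0248 0.0494] xaxis deg -7.67
dock [0.4331 0.0636] side [0.1018 0.1135 0.1007 0.1135] xaxis deg -7.27
tray [ 0.4168 -0.2755] side [0.0834 0.0805 0.0824 0.0822] xaxis deg 11.04
top handle top at z .126 [ 0.4113 -0.2739  0.126 ]
top 0.016 circle 206 [ 0.4115 -0.2746  0.024 ]
top 0.06 circle 51 [ 0.4116 -0.2747  0.0148]
centrifuge [ 0.533 -0.35   0.09 ] [ 0.8   -0.1    0.151]
side handle top at z .126 [ 0.4133 -0.2776  0.126 ]
side 0.016 circle 389 [ 0.4131 -0.2763  0.0248]
side 0.06 circle 470 [ 0.4128 -0.275   0.0148]
centrifuge [ 0.535 -0.35   0.09 ] [ 0.8   -0.1    0.148]
left stuff max z [0.48  0.594 0.137]
```

Emit:
{"method": "jog_arm", "body": {
  "targets": [
    [9.4,[-31.3,-1,-24.5],-0.302],
    [9.4,[-31.3,-1,-24.5],-0.302],
    [9.4,[-31.3,-1,-24.5],-0.302],
    [9.4,[-31.3,-1,-24.5],-0.302],
    [9.4,[-31.3,-1,-24.5],-0.302],
    [9.4,[-31.3,-1,-24.5],-0.302],
    [9.4,[-31.3,-1,-24.5],-0.302],
    [9.4,[-31.3,-1,-24.5],-0.302],
    [9.4,[-31.3,-1,-24.5],-0.302],
    [9.4,[-31.3,-1,-24.5],-0.302]
  ]
}}

```text
time_s: 1.1
ee_pos: [0.322, 0.1117, 0.2344]
eef_rot: [-1.571, -0.0, 1.437]
force: [0.2, -0.1, -0.4]
grip_width: 0.0942
```

Emit:
{"method": "jog_arm", "body": {
  "targets": [
    [9.4,[-37.2,-3,-14],0],
    [9.4,[-37.2,-3,-14],0],
    [9.4,[-37.2,-3,-14],0],
    [9.4,[-37.2,-3,-14],0],
    [9.4,[-37.2,-3,-14],0],
    [9.4,[-37.2,-3,-14],0],
    [9.4,[-37.2,-3,-14],0],
    [9.4,[-37.2,-3,-14],0],
    [9.4,[-37.2,-3,-14],0],
    [9.4,[-37.2,-3,-14],0]
  ]
}}

```text
time_s: 2.1
ee_pos: [0.4129, -0.2736, 0.2635]
eef_rot: [-1.569, -0.001, 1.441]
force: [-0.1, -0.1, 0.1]
grip_width: 0.0941
```

```bash
cat >> h.py <<'E'
from scipy.spatial.transform import Rotation as Rt
def wrist():
    from station import ctrl,optics
    o=ctrl.get_obs();c=optics.camera("wrist")
    M=np.eye(4);M[:3,:3]=Rt.from_euler("xyz",o["eef_rot"]).as_matrix();M[:3,3]=o["ee_pos"]
    c["world_to_cam"]=np.linalg.inv(M@c["mount"]);c["ee"]=o["ee_pos"];return c
E
python3 - <<'E'
from h import *
c=wrist();np.savez("pics/w1.npz",**c);cv2.imwrite("pics/w1.png",c["img"][:,:,::-1]);print(c["ee"],c["mount"].round(3),c["camera_matrix"].round(1))
E
```

```text
[ 0.41294799 -0.27357952  0.26349133] [[ 1.    -0.001 -0.     0.001]
 [-0.     0.234 -0.972 -0.16 ]
 [ 0.001  0.972  0.234  0.067]
 [ 0.     0.     0.     1.   ]] [[331.    0.  314.6]
 [  0.  331.  241.2]
 [  0.    0.    1. ]]
```

View pics/w1.png

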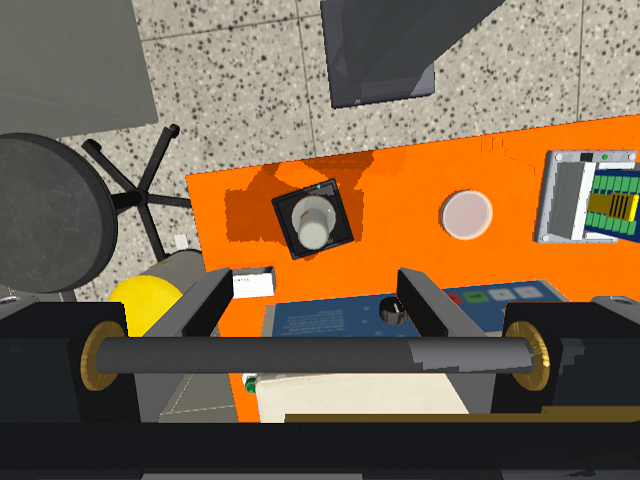

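Wrist view: scanner handle top at about (313,236), tray corners about (272,200),(334,179),(355,240),(294,259), jaws open and centred over it. Refining with the range data.

```bash
python3 - <<'E'
from h import *
from scipy.optimize import least_squares as L
c=dict(np.load("pics/w1.npz"));C=cloud(c)
m=np.hypot(C[...,0]-.412,C[...,1]+.275)<.035
for a,b in((.014,.034),(.06,.118)):
    q=C[m&(C[...,2]>a)&(C[...,2]<b)][:,:2]
    print(a,len(q),L(lambda p:np.hypot(*(q-p[:2]).T)-p[2],[.412,-.275,.02],loss="soft_l1",f_scale=.001).x.round(4))
q=C[m&(C[...,2]>.12)];print("top",q.mean(0).round(4),q[:,2].max().round(4))
w=[]
for u in((272,200),(334,179),(355,240),(294,259)):
    o,d=ray(c,*u);w.append((o+d*(.012-o[2])/d[2])[:2])
w=np.array(w);print("tray",w.mean(0).round(4),np.linalg.norm(w-np.roll(w,-1,0),axis=1).round(4))
# black mask
for n in("w1","top0"):
    k=dict(np.load(f"pics/{n}.npz"));h=cv2.cvtColor(k["img"],cv2.COLOR_RGB2HSV);P=cloud(k)
    mm=(h[...,2]<90)&(P[...,2]<.016)&(P[...,2]>.002)&(np.hypot(P[...,0]-.416,P[...,1]+.275)<.07)
    r=cv2.minAreaRect(P[mm][:,:2].astype(np.float32)*1000);print(n,mm.sum(),r)
E
```

```text
0.014 420 [ 0.412  -0.2742  0.0246]
0.06 239 [ 0.4126 -0.2744  0.015 ]
top [ 0.3906 -0.2715  0.3646] 0.3836
tray [ 0.4174 -0.2743] [0.0809 0.0817 0.0823 0.0807]
w1 2395 ((417.3094177246094, -275.7820739746094), (83.09959411621094, 83.6418228149414), 10.937649726867676)
top0 348 ((417.303955078125, -274.5970764160156), (82.15878295898438, 82.00749206542969), 10.863083839416504)
```

Emit:
{"method": "jog_arm", "body": {
  "targets": [
    [9.4,[-0.1,4,0.03],0],
    [9.4,[-0.1,8,0.03],0],
    [9.4,[-0.1,12,0.03],0],
    [9.4,[-0.1,15,0.03],0],
    [9.4,[-0.1,16.7,0.03],0],
    [9.4,[-0.1,16.7,0.03],0],
    [9.4,[-0.1,16.7,0.03],0]
  ]
}}

```text
time_s: 2.85
ee_pos: [0.4124, -0.2746, 0.0984]
eef_rot: [-1.571, 0.0, 1.442]
force: [0.5, -0.3, 2.0]
grip_width: 0.0939
```

Emit:
{"method": "jog_arm", "body": {
  "targets": [
    [5,[0,0,0],0],
    [2.5,[0,0,0],0],
    [2.5,[0,0,0],0],
    [2.5,[0,0,0],0],
    [2.5,[0,0,0],0],
    [2.5,[0,0,0],0],
    [2.5,[0,0,0],0],
    [2.5,[0,0,0],0],
    [2.5,[0,0,0],0],
    [2.5,[0,0,0],0]
  ],
  "grip_force": 20
}}

```text
time_s: 3.85
ee_pos: [0.4116, -0.2756, 0.0974]
eef_rot: [-1.571, -0.0, 1.44]
force: [-0.7, 0.3, -0.1]
grip_width: 0.0299
```

Emit:
{"method": "jog_arm", "body": {
  "targets": [
    [2.5,[0,-0.5,0],0],
    [2.5,[0,-1.5,0],0],
    [2.5,[0,-3.5,0],0],
    [2.5,[0,-6,0],0],
    [2.5,[0,-9,0],0],
    [2.5,[0,-12,0],0],
    [2.5,[0,-14.5,0],0],
    [2.5,[0,-16.3,0],0],
    [2.5,[0,-17.2,0],0],
    [2.5,[0,-17.2,0],0]
  ]
}}

```text
time_s: 4.85
ee_pos: [0.4118, -0.2757, 0.2706]
eef_rot: [-1.573, 0.001, 1.44]
force: [-0.6, -0.1, -2.4]
grip_width: 0.0299
```

Emit:
{"method": "jog_arm", "body": {
  "targets": [
    [2.5,[1,0,0.1],0],
    [2.5,[3,0,0.2],0],
    [2.5,[6,0,0.4],0],
    [2.5,[9.5,0,0.7],0],
    [2.5,[13,0,0.9],0],
    [2.5,[16.5,0,1.1],0],
    [2.5,[20,0,1.4],0],
    [2.5,[23.5,0,1.6],0],
    [2.5,[27,0,1.9],0],
    [2.5,[30,0,2.1],0]
  ]
}}

```text
time_s: 5.85
ee_pos: [0.4291, 0.0266, 0.2685]
eef_rot: [-1.569, 0.0, 1.441]
force: [-0.1, -0.0, -1.9]
grip_width: 0.0295
```

Emit:
{"method": "jog_arm", "body": {
  "targets": [
    [2.5,[2,0,0.1],0],
    [2.5,[3.3,0,0.2],0],
    [2.5,[4,0,0.25],0],
    [2.5,[4.1,0,0.25],0],
    [2.5,[4.1,0,0.25],0],
    [2.5,[4.1,0,0.25],0]
  ]
}}

```text
time_s: 6.45
ee_pos: [0.4329, 0.0649, 0.2694]
eef_rot: [-1.571, 0.0, 1.439]
force: [-0.1, -0.4, -1.8]
grip_width: 0.0297
```

```bash
python3 - <<'E'
from h import *
from station import optics
s=optics.camera("side");t=optics.camera("top");np.savez("pics/s2.npz",**s)
a=cv2.resize(s["img"][130:280,180:330,::-1],None,fx=3,fy=3);w=wrist();b=cv2.resize(w["img"][:,:,::-1],(600,450))
cv2.imwrite("pics/s2.png",np.hstack([a,b])[:, :1050][:, ::1]);cv2.imwrite("pics/s2.png",cv2.resize(np.hstack([a,b]),(800,343)))
print(w["ee"])
E
```

```text
[0.4328551  0.06496267 0.26946536]
```

View pics/s2.png

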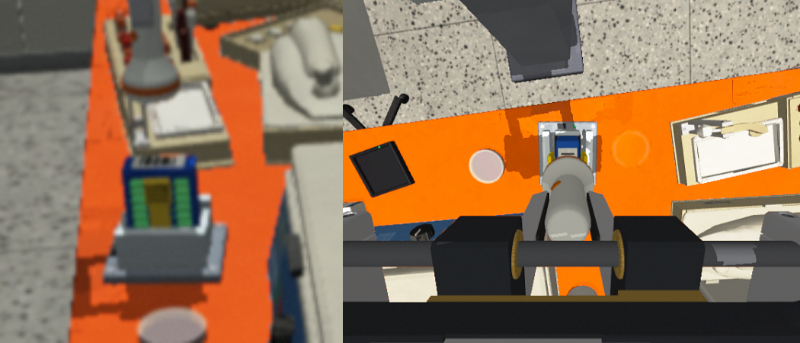

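The scanner hangs upright above the label (head at crop (150,78), label at (165,160)), and the empty tray is visible at (380,168). Hold, then return.

Emit:
{"method": "jog_arm", "body": {
  "targets": [
    [2.5,[0,0,0],0],
    [2.5,[0,0,0],0],
    [2.5,[0,0,0],0],
    [2.5,[0,0,0],0],
    [2.5,[0,0,0],0],
    [2.5,[0,0,0],0],
    [2.5,[0,0,0],0],
    [2.5,[0,0,0],0],
    [2.5,[0,0,0],0],
    [2.5,[0,0,0],0]
  ]
}}

```text
time_s: 7.6
ee_pos: [0.4328, 0.0655, 0.2694]
eef_rot: [-1.571, 0.0, 1.44]
force: [-0.1, -0.4, -2.1]
grip_width: 0.0297
```

```bash
python3 - <<'E'
from h import *
from station import optics
t=optics.camera("top")
for n,k in(("top",t),("side",optics.camera("side"))):
    h=cv2.cvtColor(k["img"],cv2.COLOR_RGB2HSV);P=cloud(k)
    mm=(h[...,2]<90)&(P[...,2]<.018)&(P[...,2]>.002)&(np.hypot(P[...,0]-.416,P[...,1]+.275)<.065)
    print(n,mm.sum(),cv2.minAreaRect(P[mm][:,:2].astype(np.float32)*1000))
# scanner window: head centre from side depth
s=dict(np.load("pics/s2.npz"));C=cloud(s);q=C[(np.hypot(C[...,0]-.433,C[...,1]-.065)<.04)&(C[...,2]>.15)&(C[...,2]<.205)]
print(q.min(0).round(4),q.max(0).round(4))
E
```

```text
top 90 ((417.2084655761719, -273.7157897949219), (81.64204406738281, 80.4363784790039), 10.564926147460938)
side 1567 ((417.59136962890625, -278.6472473144531), (82.03048706054688, 85.65518188476562), 11.177327156066895)
[0.4064 0.0327 0.1795] [0.4604 0.0689 0.2048]
```

Emit:
{"method": "jog_arm", "body": {
  "targets": [
    [2.5,[-1,0,-0.1],0],
    [2.5,[-3,0,-0.3],0],
    [2.5,[-6,0,-0.5],0],
    [2.5,[-9.5,0,-0.8],0],
    [2.5,[-13,0,-1.1],0],
    [2.5,[-16.5,0,-1.4],0],
    [2.5,[-20,0,-1.7],0],
    [2.5,[-23.5,0,-2],0],
    [2.5,[-27,0,-2.3],0],
    [2.5,[-30,0,-2.5],0]
  ]
}}

```text
time_s: 8.7
ee_pos: [0.4178, -0.2375, 0.2694]
eef_rot: [-1.571, 0.0, 1.439]
force: [-0.7, 0.4, -1.7]
grip_width: 0.0296
```

Emit:
{"method": "jog_arm", "body": {
  "targets": [
    [2.5,[-2,0,-0.2],0],
    [2.5,[-3.3,0,-0.3],0],
    [2.5,[-4,0,-0.38],0],
    [2.5,[-4,2,-0.38],0],
    [2.5,[-4,5,-0.38],0],
    [2.5,[-4,8,-0.38],0],
    [2.5,[-4,11,-0.38],0],
    [2.5,[-4,13,-0.38],0],
    [2.5,[-4,14,-0.38],0],
    [2.5,[-4,14,-0.38],0]
  ]
}}

```text
time_s: 9.7
ee_pos: [0.4169, -0.2748, 0.1288]
eef_rot: [-1.569, -0.001, 1.441]
force: [-0.0, -0.3, -1.6]
grip_width: 0.0294
```

Emit:
{"method": "jog_arm", "body": {
  "targets": [
    [2.5,[0,1,0],0],
    [2.5,[0,2,0],0],
    [2.5,[0,2.6,0],0],
    [2.5,[0,2.9,0],0],
    [2.5,[0,3.0,0],0],
    [2.5,[0,3.1,0],0],
    [2.5,[0,3.1,0],0],
    [2.5,[0,3.1,0],0]
  ]
}}

```text
time_s: 10.5
ee_pos: [0.4171, -0.2754, 0.0987]
eef_rot: [-1.571, 0.0, 1.44]
force: [0.5, 0.9, -2.0]
grip_width: 0.03
```

Emit:
{"method": "jog_arm", "body": {
  "targets": [
    [2.5,[0,0.05,0],0],
    [2.5,[0,0.1,0],0],
    [2.5,[0,0.12,0],0],
    [2.5,[0,0.12,0],0]
  ]
}}

```text
time_s: 10.9
ee_pos: [0.4171, -0.2754, 0.0973]
eef_rot: [-1.571, 0.0, 1.44]
force: [-0.1, 0.6, -0.4]
grip_width: 0.0294
```

Floor reached (weight gone). Release slowly, then rise straight.

Emit:
{"method": "jog_arm", "body": {
  "targets": [
    [3.2,[0,0,0],0],
    [3.6,[0,0,0],0],
    [4.5,[0,0,0],0],
    [6,[0,0,0],0],
    [8,[0,0,0],0],
    [9.4,[0,0,0],0],
    [9.4,[0,0,0],0],
    [9.4,[0,0,0],0]
  ]
}}

```text
time_s: 11.7
ee_pos: [0.417, -0.2754, 0.0972]
eef_rot: [-1.571, 0.0, 1.44]
force: [-0.5, -0.0, 0.4]
grip_width: 0.0807
```

Emit:
{"method": "jog_arm", "body": {
  "targets": [
    [9.4,[0,-1,0],0],
    [9.4,[0,-4,0],0],
    [9.4,[0,-8,0],0],
    [9.4,[0,-12,0],0],
    [9.4,[0,-15,0],0],
    [9.4,[0,-15,0],0]
  ]
}}

```text
time_s: 12.3
ee_pos: [0.418, -0.2761, 0.2521]
eef_rot: [-1.577, 0.004, 1.44]
force: [0.6, 0.8, -0.1]
grip_width: 0.0938
```

```bash
python3 - <<'E'
from h import *
from scipy.optimize import least_squares as L
from station import optics
c=wrist();print(c["ee"])
for k in (c,optics.camera("top"),optics.camera("side")):
  C=cloud(k);m=np.hypot(C[...,0]-.417,C[...,1]+.275)<.035
  for a,b in((.016,.034),(.06,.118)):
    q=C[m&(C[...,2]>a)&(C[...,2]<b)][:,:2]
    print(a,len(q),L(lambda p:np.hypot(*(q-p[:2]).T)-p[2],[.417,-.275,.02],loss="soft_l1",f_scale=.001).x.round(4))
  q=C[m&(C[...,2]>.112)&(C[...,2]<.15)];print("ztop",np.median(q[:,2]).round(4))
E
```

```text
[ 0.41797885 -0.27606457  0.25210489]
0.016 457 [ 0.4172 -0.2746  0.0245]
0.06 265 [ 0.4179 -0.2749  0.015 ]
ztop 0.1257
0.016 3 [ 0.44   -0.2775  0.0019]
0.06 0 [ 0.417 -0.275  0.02 ]
ztop nan
0.016 337 [ 0.4184 -0.2767  0.0251]
0.06 491 [ 0.4181 -0.2756  0.0147]
ztop 0.1241
  return _methods._mean(a, axis=axis, dtype=dtype,
  ret = ret.dtype.type(ret / rcount)
```

Emit:
{"method": "jog_arm", "body": {
  "targets": [
    [9.4,[5,0,0.4],0],
    [9.4,[10,0,0.8],0],
    [9.4,[15,0,1.2],0],
    [9.4,[20,0,1.6],0],
    [9.4,[25,0,2.0],0],
    [9.4,[30,0,2.5],0],
    [9.4,[34,0,2.85],0],
    [9.4,[34,0,2.85],0],
    [9.4,[34,0,2.85],0]
  ]
}}

```text
time_s: 13.35
ee_pos: [0.4327, 0.0659, 0.2463]
eef_rot: [-1.569, 0.001, 1.442]
force: [0.5, -0.1, -0.2]
grip_width: 0.0943
```

```bash
python3 - <<'E'
from h import *
c=wrist();np.savez("pics/w3.npz",**c);cv2.imwrite("pics/w3.png",cv2.resize(c["img"][100:350,200:440,::-1],None,fx=2.4,fy=2.4,interpolation=cv2.INTER_CUBIC));print(c["ee"])
E
```

```text
[0.43270107 0.06585582 0.24626294]
```

View pics/w3.png

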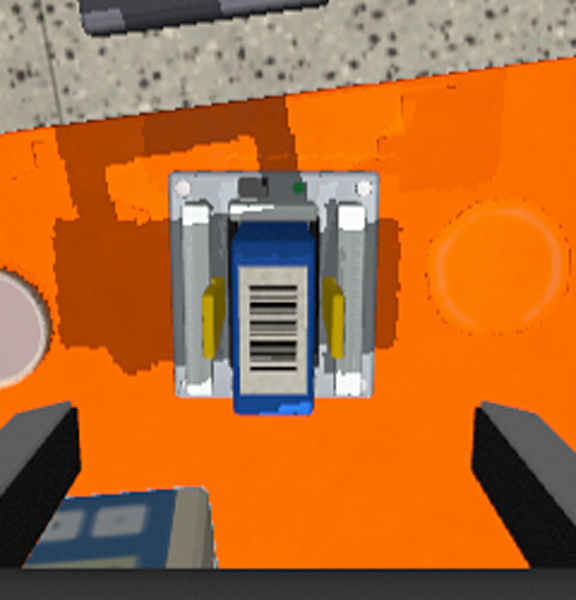

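Crop: label corners about (238,266),(308,266),(307,395),(240,395); yellow pads at x≈213 and 334 symmetric about the label; dock square to the picture.

```bash
python3 - <<'E'
from h import *
c=dict(np.load("pics/w3.npz"));w=[]
for x,y in((238,266),(308,266),(307,395),(240,395)):
    o,d=ray(c,x/2.4+199.7,y/2.4+99.7);w.append((o+d*(.108-o[2])/d[2])[:2])
w=np.array(w);e=(w[2]-w[1]+w[3]-w[0]);print("label",w.mean(0).round(4),np.linalg.norm(w-np.roll(w,-1,0),axis=1).round(4),np.degrees(np.arctan2(e[1],e[0])).round(2))
C=cloud(c);h=cv2.cvtColor(c["img"],cv2.COLOR_RGB2HSV);near=np.hypot(C[...,0]-.433,C[...,1]-.065)<.08
R=np.array([[.9915,-.1304],[.1304,.9915]])
y=near&(h[...,0]>22)&(h[...,0]<32)&(h[...,1]>180)&(C[...,2]>.07)
q=(C[y][:,:2]-[.433,.065])@R.T;
for s in(q[:,1]>0,q[:,1]<0): print("pads (cassette axes about .433,.065)",s.sum(),q[s].mean(0).round(4),q[s].min(0).round(4),q[s].max(0).round(4))
z=C[y][:,2];print("pad z",z.min(),z.max())
b=near&(h[...,0]>105)&(h[...,0]<125)&(h[...,1]>150)&(C[...,2]>.1)&(C[...,2]<.116);print("blue",b.sum(),cv2.minAreaRect((C[b][:,:2]*1000).astype(np.float32)),np.median(C[b][:,2]))
E
```

```text
label [0.4341 0.0652] [0.0265 0.051  0.0263 0.051 ] -7.16
pads (cassette axes about .433,.065) 195 [-0.0026  0.024 ] [-0.0671  0.0013] [0.0126 0.0276]
pads (cassette axes about .433,.065) 197 [-0.0012 -0.0243] [-0.0121 -0.0275] [ 0.0126 -0.0011]
pad z 0.07013799839221063 0.40672640497673335
blue 900 ((432.7671813964844, 64.97327423095703), (31.60426902770996, 67.84830474853516), 83.16458129882812) 0.10785439011318523
```

Emit:
{"method": "jog_arm", "body": {
  "targets": [
    [9.4,[-0.05,3,0],-0.007],
    [9.4,[-0.05,6,0],-0.007],
    [9.4,[-0.05,9,0],-0.007],
    [9.4,[-0.05,12,0],-0.007],
    [9.4,[-0.05,14,0],-0.007],
    [9.4,[-0.05,14.5,0],-0.007],
    [9.4,[-0.05,14.5,0],-0.007],
    [9.4,[-0.05,14.5,0],-0.007]
  ]
}}

```text
time_s: 14.2
ee_pos: [0.4336, 0.0645, 0.1032]
eef_rot: [-1.572, -0.0, 1.446]
force: [-0.3, 0.9, 0.2]
grip_width: 0.0941
```

Emit:
{"method": "jog_arm", "body": {
  "targets": [
    [9.4,[0.05,1,0.03],0],
    [9.4,[0.05,1.5,0.03],0],
    [7,[0.05,1.5,0.03],0],
    [6,[0.05,1.5,0.03],0],
    [5,[0.05,1.5,0.03],0],
    [4.5,[0.05,1.5,0.03],0],
    [4,[0.05,1.5,0.03],0],
    [3.5,[0.05,1.5,0.03],0],
    [3.5,[0.05,1.5,0.03],0],
    [3.5,[0.05,1.5,0.03],0]
  ],
  "grip_force": 35
}}

```text
time_s: 15.2
ee_pos: [0.433, 0.0653, 0.0878]
eef_rot: [-1.571, 0.0, 1.447]
force: [-3.8, -2.0, 8.4]
grip_width: 0.0385
```

Emit:
{"method": "jog_arm", "body": {
  "targets": [
    [3.5,[0,0,0],0],
    [3.5,[0,0,0],0],
    [3.5,[0,0,0],0],
    [3.5,[0,0,0],0],
    [3.5,[0,0,0],0]
  ]
}}

```text
time_s: 15.7
ee_pos: [0.433, 0.0653, 0.0878]
eef_rot: [-1.571, 0.0, 1.447]
force: [-3.5, -2.4, 10.0]
grip_width: 0.0382
```

Opening 38 mm is less than the expected 42, with 10 N upward — worth a look.

```bash
python3 - <<'E'
from h import *
from station import optics
s=optics.camera("side");c=wrist();np.savez("pics/w4.npz",**c)
a=cv2.resize(s["img"][170:270,200:300,::-1],(480,480),interpolation=cv2.INTER_CUBIC)
b=cv2.resize(c["img"][140:340,240:390,::-1],(320,480)[::1],interpolation=cv2.INTER_CUBIC)
cv2.imwrite("pics/p4.png",np.hstack([a,b]))
C=cloud(c);h=cv2.cvtColor(c["img"],cv2.COLOR_RGB2HSV);near=np.hypot(C[...,0]-.433,C[...,1]-.065)<.08
b=near&(h[...,0]>105)&(h[...,0]<125)&(h[...,1]>150)&(C[...,2]>.1)&(C[...,2]<.13);print("blue",b.sum(),cv2.minAreaRect((C[b][:,:2]*1000).astype(np.float32)),np.median(C[b][:,2]))
E
```

```text
blue 2806 ((433.1057434082031, 64.10102844238281), (35.27396011352539, 69.29029846191406), 82.66417694091797) 0.10791982818965867
```

View pics/p4.png

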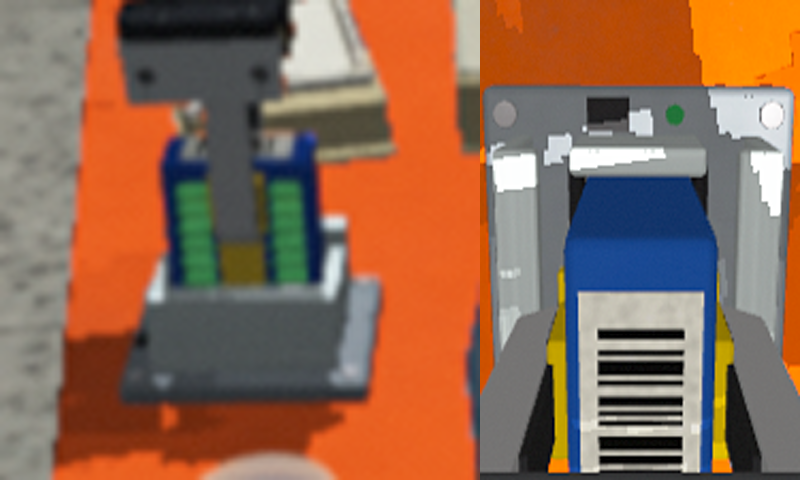

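Both fingers lie on the yellow pads (side crop (235,180); wrist crop both pads pressed in at (560,350),(722,350)), cassette top still at 0.108 m. Easing the grip a little and lifting slowly.

Emit:
{"method": "jog_arm", "body": {
  "targets": [
    [3.5,[0,0,0],0],
    [3.5,[0,0,0],0],
    [3.5,[0,0,0],0],
    [3.5,[0,-0.05,0],0],
    [3.5,[0,-0.1,0],0],
    [3.5,[0,-0.15,0],0],
    [3.5,[0,-0.15,0],0]
  ],
  "grip_force": 25
}}

```text
time_s: 16.5
ee_pos: [0.4327, 0.0655, 0.0886]
eef_rot: [-1.57, 0.0, 1.447]
force: [-0.2, 0.1, -4.0]
grip_width: 0.0392
```

Emit:
{"method": "jog_arm", "body": {
  "targets": [
    [3.5,[0,-0.2,0],0],
    [3.5,[0,-0.4,0],0],
    [3.5,[0,-0.7,0],0],
    [3.5,[0,-1,0],0],
    [3.5,[0,-1.3,0],0]
  ]
}}

```text
time_s: 17.0
ee_pos: [0.4329, 0.0655, 0.1021]
eef_rot: [-1.571, -0.0, 1.447]
force: [0.4, 0.1, -3.8]
grip_width: 0.0394
```

Emit:
{"method": "jog_arm", "body": {
  "targets": [
    [3.5,[0,-0.5,0],0],
    [3.5,[0,-1.3,0],0],
    [3.5,[0,-2.3,0],0],
    [3.5,[0,-3.5,0],0],
    [3.5,[0,-4.8,0],0],
    [3.5,[0,-6,0],0],
    [3.5,[0,-7,0],0],
    [3.5,[0,-7.7,0],0],
    [3.5,[0,-8,0],0],
    [3.5,[0,-8,0],0]
  ]
}}

```text
time_s: 18.0
ee_pos: [0.4329, 0.0655, 0.1819]
eef_rot: [-1.571, -0.0, 1.447]
force: [0.4, 0.8, -3.5]
grip_width: 0.0391
```

Emit:
{"method": "jog_arm", "body": {
  "targets": [
    [3.5,[0,0,0],0],
    [3.5,[0,0,0],0],
    [3.5,[0,0,0],0],
    [3.5,[0,0,0],0],
    [3.5,[0,0,0],0],
    [3.5,[0,0,0],0]
  ]
}}

```text
time_s: 18.6
ee_pos: [0.4328, 0.0655, 0.1817]
eef_rot: [-1.571, 0.0, 1.447]
force: [0.0, 0.9, -3.7]
grip_width: 0.0389
```

```bash
python3 - <<'E'
from h import *
from station import optics
s=optics.camera("side");c=wrist();print(c["ee"])
a=cv2.resize(s["img"][120:350,180:320,::-1],(350,575),interpolation=cv2.INTER_CUBIC)
b=cv2.resize(c["img"][100:330,230:400,::-1],(425,575),interpolation=cv2.INTER_CUBIC)
cv2.imwrite("pics/p5.png",np.hstack([a,b]))
for C,k in((cloud(c),c),(cloud(s),s)):
  h=cv2.cvtColor(k["img"],cv2.COLOR_RGB2HSV);near=np.hypot(C[...,0]-.433,C[...,1]-.065)<.06
  b=near&(h[...,0]>100)&(h[...,0]<128)&(h[...,1]>130)&(C[...,2]>.06)&(C[...,2]<.22);z=C[b][:,2];print("blue z",b.sum(),np.percentile(z,[0,1,50,99,100]).round(4))
E
```

```text
[0.4328377  0.06551041 0.18173052]
blue z 4273 [0.1089 0.1129 0.2013 0.2034 0.2091]
blue z 358 [0.1101 0.1103 0.1506 0.2037 0.2042]
```

View pics/p5.png

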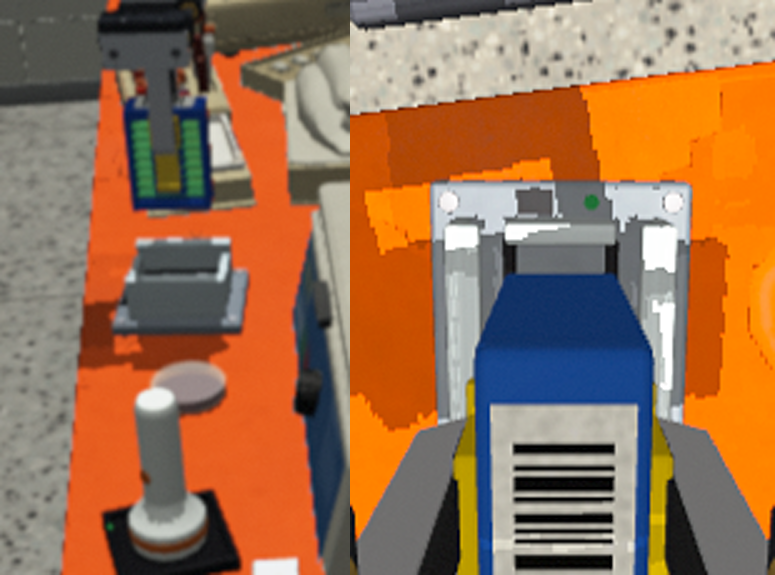

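The cassette hangs upright, underside at about 0.106 m and clear of the dock. The scanner stands in its tray. Handing in.

```bash
python3 -c "
from station import ctrl
o=ctrl.get_obs();print(o['time_s'],o['ee_pos'],o['force'],o['grip_width']);print(ctrl.hand_in())"
```

```text
18.7 [0.43283589 0.065497   0.18173892] [-0.04994489  0.592984   -2.79812386] 0.03930907827875026
the job is handed in; nothing more can be done
None
```

I held the scanner still for over a second about 7 cm above the label, then stood it back upright in its tray. I then pinched both catches, lifted the cassette about 9.5 cm, and handed in at 18.7 s with the arm still holding it.

**Last checks:**
- **Scanner:** upright within about 2 mm of the tray centre, with its top at 0.124–0.126 m.
- **Cassette:** upright, with its underside about 0.106 m over the worktop and both fingers on the yellow pads. The wrist force was about 3 N, close to the cassette's weight.
- **Other things:** the arm touched nothing else that I saw. I did not re-measure where they stand.

**One disagreement:** the finger opening read 39 mm, where 42 mm was expected for a full pinch. I put this down to the soft pads giving way. The pictures show both catches pressed in and the cassette came out freely, but I could not read the catch travel directly.

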